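# Load the reagent stations

## Robot

A 6-joint arm with a two-finger parallel gripper is mounted at the origin on the work surface. World frame = base frame: x ahead of the robot, y to its left, z up, the work surface at z = 0. Lengths are in m, angles in rad, forces in N, time in s.
With the tool pointing down it reaches from about 0.375 to 0.975 m from the base axis. Payload 3.8 kg.
Tool frame: the origin (TCP) lies midway between the tips of the shut fingers; the grasp point (between the pads) lies 19 mm behind it; z points along the fingers, y is the line along which they close (so a half turn about z gives the same grasp; the last joint's range is limited). The gripper opens to 85 mm and grips with 20 to 120 N. Pads are 22 mm wide; open, the fingers measure 114 mm over their backs; the gripper's body (76 mm by 85 mm) begins 54 mm behind the grasp point. The pads swing forward as they close: fully open they stand 13 mm farther back than shut.
Start: joints at [-1.337, 0.264, 1.604, -0, 1.274, -0.037], TCP at [0.181, -0.65, 0.196] pointing down, gripper open.
Joint ranges: [-2.63, 2.63], [-0.94, 2.18], [0.31, 2.57], [-1.31, 4.45], [0, 2.66], [-2.55, 2.55]. Speed limits (rad/s): [2.57, 2.57, 3.14, 3.14, 3.14, 3.14].

## Interface

Orientations are given as a rotation vector (axis times angle).
In Python, from workcell import bot, cams gives the robot as it stands.
- The arm moves only by the tool play_rows, never from a script. Its argument "rows" is a list of rows, each a list of 2 entries, a list of its own where there are three numbers: the shift along the tool's x, y, z scaled (see below), then the turn, a rotation vector about the tool's x, y, z scaled (see below). A call has 1 to 20 rows; each row is the pose to reach, as a shift and turn from the pose commanded when the call began, along the tool's axes at that moment; what a row does not reach only later rows make up. The controller multiplies each number of a shift by 250 mm and each number of a turn by 45 degrees. A row lasts 1/12 s, in which the tool goes at most 41.7 mm and 7.16 degrees, less where a joint would pass 70% of its speed; a pose out of reach is approached as far as the arm can. A call with a number of a shift or a turn outside -1 to 1 is refused whole. A call with a gripper value outside its range is refused whole. "claw" is the opening, from -1 (shut) to 1 (fully open), set as the call begins (left out, the last holds). The fingers move at their own pace and stop on an object; "newtons" is the grip in N (left out, the last holds). Time passes only in rows, so rows that repeat a pose let the fingers close. It gives the time, the measured TCP pose, the force, the opening and the grip force at its end, in the units of the state.
- bot.read_state(): the state, without advancing time (a new reading comes with each control period).
- cams.read_camera(name): name is "scene" or "top"; returns a dict with "image" (384x512x3 uint8, red, green, blue), "K" (3x3 intrinsics, pixels), "T" (4x4, takes a point from camera to world coordinates). Camera axes: x right, y down, z forward; pixel columns grow to the right and rows downward; lengths in m; the calibration is good to about 2 mm. A picture is of the moment at which its call begins. There is no depth.
- bot.finish_job(): hands the job in; it is judged then, once.
The state is a dict: "time": time; "q": joint angles; "joint_vel": joint speeds; "joint_torque": joint torques, N m; "tool_pos": TCP position; "tcp_rot": TCP orientation; "wrist_force": force on the tool from outside, world axes, zero at the start; "torque": the same for the moment, N m; "width": opening from 0.0 (shut) to 1.0 (fully open); "grip_force": force on a finger pad.
Only numpy, scipy, OpenCV 4.12 (cv2) and the standard library are available. Lean on these libraries where they do the work, as an engineer would, in place of code of your own. Each camera call takes 0.05 s, during which the arm holds its last target. There are 200 camera calls.

## Task

Set up the reagent stations for the next assay: stand the wide jar, the square bottle and the slim vial upright, each fully down in the blue holder whose well matches its shape and size, setting them down gently rather than dropping them, and release the small white stir bar into the funnel so that it ends in the well of the mixing cup. Leave the timer and the box of tips where they are.

Things in the scene. Friction and masses are not known exactly. Their poses are not given: they have to be found in the camera images.
- jar: Wide white plastic jar with a screw lid of the same diameter: round, 60 mm in diameter, 58 mm high, 0.10 to 0.17 kg. Origin: centre of its underside, z up its axis. Grip across the diameter, for instance 40 mm above its underside. On the bench, x 0.43 to 0.63, y -0.30 to 0.30, any yaw. 
- bottle: White plastic bottle with square body 44 x 44 mm and 52 mm high, a thin neck and a round grey screw cap 28 mm in diameter on top; 70 mm high in all, 0.09 to 0.15 kg. Origin: centre of its underside, z up, x and y square to its flat sides. Grip it on two facing flat sides, about 40 mm up. On the bench, x 0.43 to 0.63, y -0.30 to 0.30, any yaw. 
- vial: Slim amber glass vial: round, body 32 mm in diameter and straight up to 48 mm, grey cap 22 mm in diameter on top, 68 mm high in all, 0.05 to 0.08 kg. Origin: centre of its underside, z up its axis. On the bench, x 0.43 to 0.63, y -0.30 to 0.30, any yaw. 
- stir_bar: Small white magnetic stir bar, an eight-sided rod 30 mm long and 14 mm across, about 20 g, lying flat on the bench. Origin: its centre (7 mm above the bench), x along its length. Pinch it across its 14 mm width with the fingertips close to the bench. On the bench, x 0.43 to 0.63, y -0.30 to 0.30, any yaw. 
- jar_well: Blue plastic round holder for the jar, a dish 90 mm in outer diameter, 12 mm high, with a round well 76 mm wide and 8 mm deep (floor 4 mm above the bench, rim 7 mm thick). The largest round dish. Origin: centre of its underside. Fixed to the bench, at x 0.43 to 0.63, y -0.30 to 0.30. 
- bottle_well: Blue plastic square holder for the square bottle, 74 x 74 mm outside, 12 mm high, with a square well 60 x 60 mm and 8 mm deep (floor 4 mm above the bench, walls 7 mm thick). Origin: centre of its underside, x and y square to its walls; its yaw varies. The bottle goes in with its sides roughly parallel to the walls, any quarter turn. Fixed to the bench, at x 0.43 to 0.63, y -0.30 to 0.30. 
- vial_well: Blue plastic round holder for the slim vial, a dish 62 mm in outer diameter, 12 mm high, with a round well 48 mm wide and 8 mm deep (floor 4 mm above the bench, rim 7 mm thick). The smaller round dish. Origin: centre of its underside. Fixed to the bench, at x 0.43 to 0.63, y -0.30 to 0.30. 
- mixing_cup: Blue plastic mixing cup with a funnel mouth, 75 mm high: a funnel 92 mm wide inside at the top rim (100 mm outside) narrows between 75 and 44 mm above the bench to a round well 36 mm wide, floor 6 mm up. A bar let go just above the rim's middle slides down into the well. Origin: centre of its underside, on the axis. Fixed to the bench, at x 0.43 to 0.63, y -0.30 to 0.30. 
- timer: Bystander: white countdown timer standing upright, 22 x 65 x 60 mm high, off to the robot's right (y about -0.45). Origin: centre of its underside. Not to be disturbed.
- tip_box: Bystander: white box of yellow pipette tips, 85 (x) x 122 (y) x 64 mm high, beyond the work (x about 0.76). Origin: centre of its underside. Not to be disturbed. (A black tube rack also stands well to the left, beyond y = 0.48, out of the way.)

How it is judged:
At the end, for the whole second after the job is handed in: Jar, bottle and vial each rest in their own well, within 13 mm of its centre, underside under 8 mm above the holder's underside, tilted under 0.1 rad; the stir bar lies in the mixing cup's well, centre within 15 mm of the axis and 0 to 34 mm above the cup's underside; all are at rest (horizontal distance between jar and jar_well below 0.013 m and z of jar in the frame of jar_well below 0.008 m and angle between each of jar, bottle, vial's own z axis and vertical below 0.1 rad and linear speed of each of jar, bottle, vial, stir_bar below 0.02 m/s and horizontal distance between bottle and bottle_well below 0.013 m and z of bottle in the frame of bottle_well below 0.008 m and horizontal distance between vial and vial_well below 0.013 m and z of vial in the frame of vial_well below 0.008 m and horizontal distance between stir_bar and mixing_cup below 0.015 m and z of stir_bar in the frame of mixing_cup between 0 and 0.034 m); the robot touches nothing.
It fails at once if the jar is dropped or knocked flying (moves faster than 0.6 m/s while no finger touches it) (contact force between the fingers and jar below 0.05 N and linear speed of jar above 0.6 m/s).
It fails at once if the bottle is dropped or knocked flying (moves faster than 0.6 m/s while no finger touches it) (contact force between the fingers and bottle below 0.05 N and linear speed of bottle above 0.6 m/s).
It fails at once if the vial is dropped or knocked flying (moves faster than 0.6 m/s while no finger touches it) (contact force between the fingers and vial below 0.05 N and linear speed of vial above 0.6 m/s).
It fails at once if the timer is moved by more than 20 mm (distance of timer from where it was at the start of the episode above 0.02 m).
It fails at once if the tip box is moved by more than 20 mm (distance of tip_box from where it was at the start of the episode above 0.02 m).
It also fails if it takes over 115 s, if anything falls off the work surface, if the arm or the gripper's body presses on something with over 40 N, if the wrist force passes 120 N, or if a joint passes its speed limit or range.

## Working session

There is one attempt and no reset: what is moved stays moved. The work goes in short steps, Python scripts to look and compute and a tool call to move; the robot and the scene stay as the last step left them, time stands still between calls to the robot, and variables do not carry over. Pictures are saved under pics/ and viewed, at most 14 in all, crops included, and the job is handed in when it is done.

Besides the shell and the picture viewer there is one more tool, called as name(argument=value, ...) on one line, values as JSON. play_rows: Moves the arm, as the interface text tells. Its arguments: {"type":"object","properties":{"rows":{"type":"array","items":{"type":"array"}},"claw":{"type":"number"},"newtons":{"type":"number"}},"required":["rows"]}

```bash
mkdir -p pics; python3 - <<'E'
from workcell import bot,cams
import cv2,pickle
d={}
for n in("top","scene"):
    c=cams.read_camera(n);d[n]=c
    cv2.imwrite(f"pics/{n}0.png",cv2.resize(c["image"][:,:,::-1],(800,600),interpolation=cv2.INTER_CUBIC))
    print(n,c["K"].round(1).tolist(),c["T"].round(4).tolist())
pickle.dump(d,open("c0.pkl","wb"))
print(bot.read_state())
E
```

```text
top [[352.7, 0.0, 250.9], [0.0, 352.7, 188.6], [0.0, 0.0, 1.0]] [[-0.0081, -0.983, 0.1837, 0.4387], [-0.9994, 0.002, -0.0333, -0.069], [0.0324, -0.1838, -0.9824, 0.8563], [0.0, 0.0, 0.0, 1.0]]
scene [[422.3, 0.0, 253.9], [0.0, 422.3, 190.4], [0.0, 0.0, 1.0]] [[0.0895, 0.5913, -0.8015, 1.4132], [0.9957, -0.0716, 0.0584, -0.1573], [-0.0229, -0.8033, -0.5951, 0.6182], [0.0, 0.0, 0.0, 1.0]]
{'time': 0.1, 'q': array([-1.33690601e+00,  2.64690354e-01,  1.60529887e+00,  3.61155527e-05,
        1.27372315e+00, -3.68910591e-02]), 'joint_vel': array([ 1.94531405e-03, -2.82153656e-03, -2.10003969e-03, -9.97449542e-05,
        8.10066992e-04,  1.48806321e-03]), 'joint_torque': array([-4.56086718e-04, -5.16709399e+01, -3.68589520e+01, -1.23231139e-04,
        6.22252017e-03, -3.64891127e-05]), 'tool_pos': array([ 0.18038937, -0.6496468 ,  0.194545  ]), 'tcp_rot': array([-3.11075164e+00, -4.23742419e-01,  2.73290999e-04]), 'wrist_force': array([ 0.3934376 , -0.27609041,  0.29666154]), 'torque': array([-0.0430792 , -0.0232426 ,  0.00713395]), 'grip_force': 0.0, 'width': 1.000462444734663}
```

View pics/top0.png

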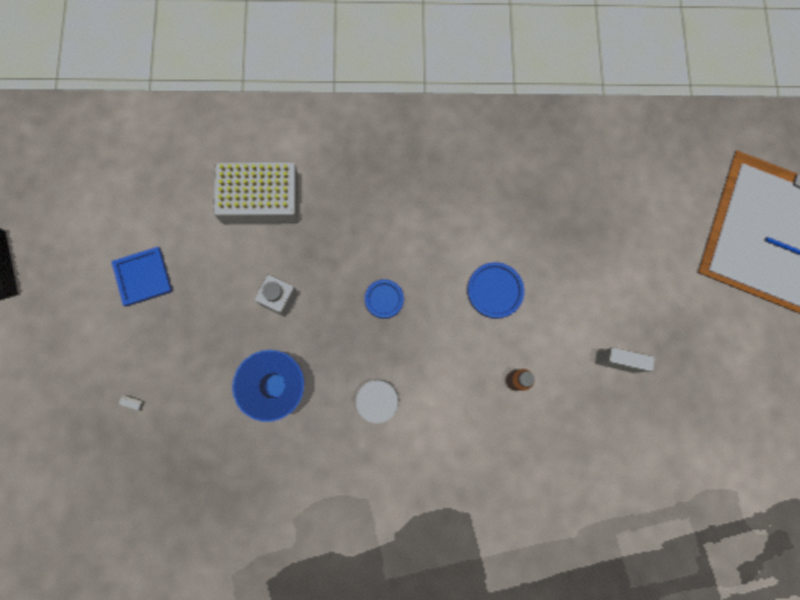

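View pics/scene0.png

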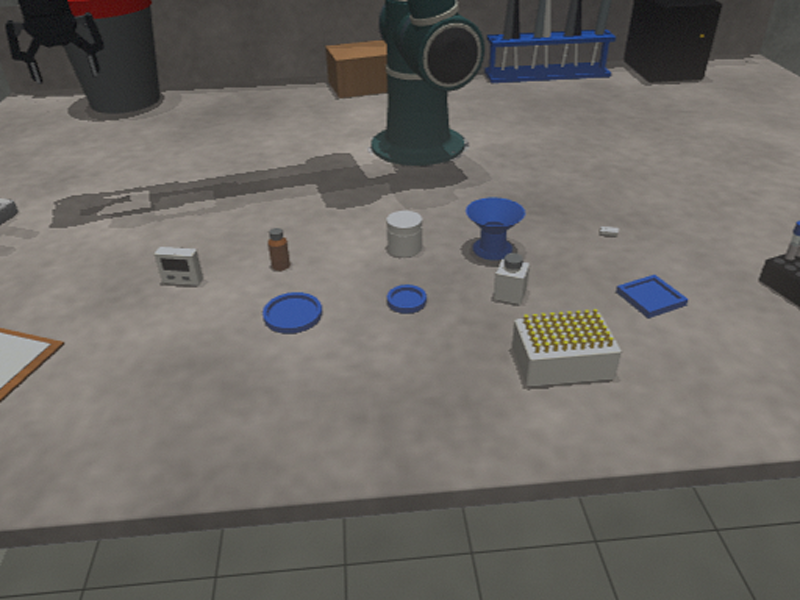

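```bash
cat > vis.py <<'E'
import numpy as np,cv2
from scipy.optimize import minimize
S=4
def proj(c,P):
    T=np.linalg.inv(c["T"]);p=P@T[:3,:3].T+T[:3,3];u=p@c["K"].T;return u[:,:2]/u[:,2:]
def ray(c,u,v,z):
    d=c["T"][:3,:3]@np.linalg.solve(c["K"],[u,v,1]);o=c["T"][:3,3];return o+d*(z-o[2])/d[2]
a=np.linspace(0,2*np.pi,48,endpoint=False)
def disc(r,zs):return np.concatenate([np.c_[r*np.cos(a),r*np.sin(a),0*a+z] for z in zs])
def box(hx,hy,zs):return np.array([[i*hx,j*hy,z] for z in zs for i in(1,-1) for j in(1,-1)])
M={"jar":[disc(.03,[0,.058])],"bottle":[box(.022,.022,[0,.052]),disc(.014,[.054,.07])],
"vial":[disc(.016,[0,.048]),disc(.011,[.048,.068])],"stir_bar":[box(.015,.007,[.004,.010]),box(.015,.003,[0,.014])],
"jar_well":[disc(.045,[0,.012])],"bottle_well":[box(.037,.037,[0,.012])],"vial_well":[disc(.031,[0,.012])],"mixing_cup":[disc(.05,[.072,.075])]}
def hulls(c,n,s):
    x,y,t=s;R=np.array([[np.cos(t),-np.sin(t),0],[np.sin(t),np.cos(t),0],[0,0,1]])
    return [cv2.convexHull((proj(c,p@R.T+[x,y,0])).astype(np.float32)) for p in M[n]]
def sil(c,n,s,k=S):
    m=np.zeros((384*k,512*k),np.uint8)
    for h in hulls(c,n,s):cv2.fillConvexPoly(m,np.round(((h+.5)*k-.5)*16).astype(int),1,shift=4)
    return m
def mask(c,n,s):
    im=cv2.GaussianBlur(cv2.resize(c["image"],None,fx=S,fy=S,interpolation=cv2.INTER_CUBIC),(0,0),1).astype(int)
    r,g,b=im[...,0],im[...,1],im[...,2]
    if "well" in n or "cup" in n:m=b-r>40
    elif n=="vial":m=(r-b>35)|(abs(r-b)<8)
    else:m=(im.min(2)>130)&(abs(r-b)<22) if n!="stir_bar" else (im.min(2)>145)
    roi=cv2.dilate(sil(c,n,s),np.ones((15*S,15*S)));m=(m&(roi>0)).astype(np.uint8)
    m=cv2.morphologyEx(m,cv2.MORPH_OPEN,np.ones((5,5)))
    cs,_=cv2.findContours(m,0,2);o=0*m
    if cs:cv2.drawContours(o,[max(cs,key=cv2.contourArea)],-1,1,-1)
    return o
def fit(cs,n,s0,yaw):
    ms=[mask(c,n,s0) for c in cs]
    def iou(s):
        r=0
        for c,m in zip(cs,ms):
            q=sil(c,n,s);r+=(q&m).sum()/max((q|m).sum(),1)
        return r/len(cs)
    best=None
    for t in([0] if not yaw else np.arange(0,np.pi if n=="stir_bar" else np.pi/2,np.pi/12)):
        i=np.array([[0,0,0],[.006,0,0],[0,.006,0]]+([[0,0,.15]] if yaw else []))
        f=lambda p:-iou((p[0],p[1],p[2] if yaw else 0))
        x=np.array([s0[0],s0[1],t]); D=3 if yaw else 2
        r=minimize(f,x[:D],method="Nelder-Mead",options=dict(initial_simplex=(x+i)[:,:D],maxiter=70,xatol=2e-4,fatol=1e-4))
        if best is None or r.fun<best.fun:best=r
    return np.r_[best.x,0][:3],-best.fun,ms
E
cat > m0.py <<'E'
import pickle,numpy as np,cv2
from vis import *
d=pickle.load(open("c0.pkl","rb"))
px={"jar":(377,401,.058),"bottle":(275,294,.052),"vial":(519,380,.05),"stir_bar":(131,403,.01),"jar_well":(495,290,.012),"bottle_well":(142,277,.012),"vial_well":(384,299,.012),"mixing_cup":(269,385,.075)}
ov={k:cv2.resize(d[k]["image"][:,:,::-1],None,fx=3,fy=3,interpolation=cv2.INTER_CUBIC) for k in d}
res={}
for n,(u,v,z) in px.items():
    s=(*ray(d["top"],u/1.5625,v/1.5625,z)[:2],0)
    yaw=n in("bottle","stir_bar","bottle_well")
    p,q,_=fit([d["top"]],n,s,yaw); res[n]=p
    out=[n,p.round(4).tolist(),round(q,3)]
    if n!="mixing_cup":
        p2,q2,_=fit([d["scene"]],n,p,False) if not yaw else fit([d["scene"]],n,p,True); out+=[p2.round(4).tolist(),round(q2,3)]
    print(*out)
    for k in d:
        for h in hulls(d[k],n,p):cv2.polylines(ov[k],[np.round((h+.5)*3-.5).astype(int)],True,(0,255,0) if k=="top" else (0,0,255),1)
pickle.dump(res,open("res0.pkl","wb"))
cv2.imwrite("pics/ov_top.png",ov["top"][430:880,180:1100]if 0 else cv2.resize(ov["top"][430:830,200:1100],(800,356)))
cv2.imwrite("pics/ov_scene.png",cv2.resize(ov["scene"][360:680,430:1360],(800,275)))
v=np.vstack([cv2.imread("pics/ov_top.png"),cv2.imread("pics/ov_scene.png")[:244]]);cv2.imwrite("pics/ov.png",v)
E
python3 m0.py
```

```text
jar [0.4332, -0.0722, 0.0] 0.599 [0.3379, -0.0628, 0.0] 0.373
bottle [0.5947, 0.0818, 1.0827] 0.739 [0.5268, 0.1003, 1.1368] 0.184
vial [0.4662, -0.287, 0.0] 0.293 [0.3649, -0.2944, 0.0] 0.211
stir_bar [0.4342, 0.2951, 1.4773] 0.631 [0.4297, 0.2991, 1.7959] 0.49
jar_well [0.6067, -0.2621, 0.0] 0.956 [0.5933, -0.2606, 0.0] 0.84
bottle_well [0.6293, 0.2942, 0.3319] 0.954 [0.6181, 0.2999, 0.3016] 0.792
vial_well [0.5921, -0.0846, 0.0] 0.955 [0.5796, -0.0815, 0.0] 0.774
mixing_cup [0.4582, 0.0786, 0.0] 0.979
```

View pics/ov.png

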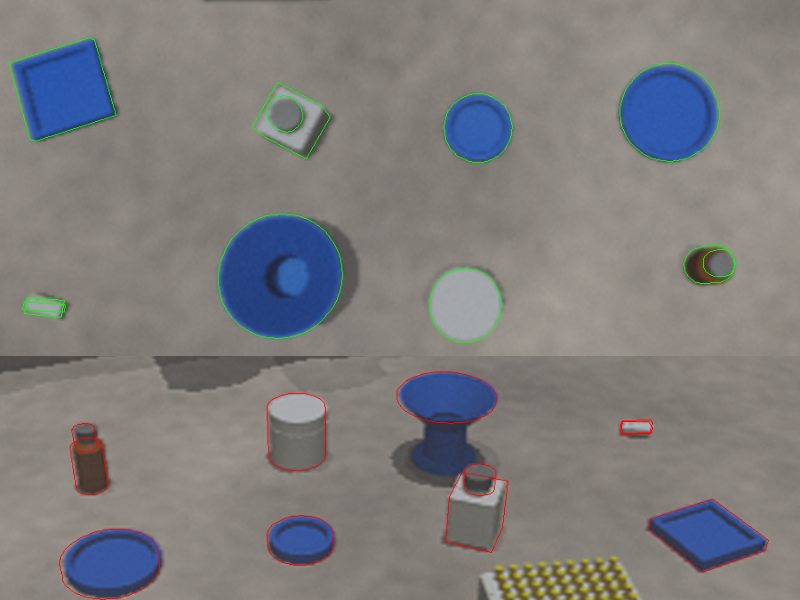

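```bash
cat >> vis.py <<'E'
def mask(c,n,s):
    im=cv2.resize(c["image"],None,fx=S,fy=S,interpolation=cv2.INTER_CUBIC)
    k=lambda r:np.ones((int(r*S),)*2)
    q=sil(c,n,s);o=cv2.dilate(q,k(7));x0,y0,w,h=cv2.boundingRect(cv2.dilate(q,k(17)))
    g=np.where(o>0,3,0).astype(np.uint8);e=cv2.erode(q,k(3 if n=="stir_bar" else 6));g[e>0]=1
    g=g[y0:y0+h,x0:x0+w].copy()
    cv2.grabCut(np.ascontiguousarray(im[y0:y0+h,x0:x0+w]),g,None,np.zeros((1,65)),np.zeros((1,65)),4,cv2.GC_INIT_WITH_MASK)
    m=0*q;m[y0:y0+h,x0:x0+w]=(g&1);return m
E
cat > m1.py <<'E'
import pickle
from vis import *
d=pickle.load(open("c0.pkl","rb"));res=pickle.load(open("res0.pkl","rb"))
for n,p in res.items():
    yaw=n in("bottle","stir_bar","bottle_well");out=[n]
    for cs in("top",),("scene",),("top","scene"):
        if n=="mixing_cup" and "scene" in cs:continue
        r,q,_=fit([d[k] for k in cs],n,p,yaw);out+=[r.round(4).tolist(),round(q,3)]
    print(*out)
E
python3 m1.py
```

```text
jar [0.4343, -0.0721, 0.0] 0.938 [0.4354, -0.0708, 0.0] 0.958 [0.4343, -0.0714, 0.0] 0.936
bottle [0.5923, 0.0785, -0.4558] 0.945 [0.5958, 0.0794, -0.4261] 0.955 [0.5928, 0.0794, 1.1228] 0.926
vial [0.4642, -0.286, 0.0] 0.926 [0.465, -0.2851, 0.0] 0.932 [0.4642, -0.2854, 0.0] 0.92
stir_bar [0.4353, 0.2925, 1.3427] 0.824 [0.4379, 0.2924, 1.4453] 0.801 [0.4362, 0.2933, 1.326] 0.797
jar_well [0.6054, -0.2613, 0.0] 0.954 [0.6058, -0.2591, 0.0] 0.979 [0.6058, -0.2595, 0.0] 0.967
bottle_well [0.6282, 0.2934, 0.3174] 0.928 [0.6294, 0.2926, 0.3224] 0.976 [0.6292, 0.2926, 0.326] 0.951
vial_well [0.5924, -0.0844, 0.0] 0.939 [0.5921, -0.0833, 0.0] 0.953 [0.5922, -0.0836, 0.0] 0.947
mixing_cup [0.4581, 0.0789, 0.0] 0.964
```

```bash
cat > plan.py <<'E'
import sys,numpy as np
from scipy.spatial.transform import Rotation as R
from workcell import bot
s=bot.read_state();x,y,z=map(float,sys.argv[1:4])
A=R.from_rotvec(s["tcp_rot"]);ax=A.as_matrix()[:,0];psi=float(sys.argv[4]) if len(sys.argv)>4 else np.arctan2(ax[1],ax[0])
B=R.from_matrix([[np.cos(psi),np.sin(psi),0],[np.sin(psi),-np.cos(psi),0],[0,0,-1]])
d=np.array([x,y,z])-s["tool_pos"]
print("shift",(A.inv().apply(d)/.25).round(3).tolist(),"turn",((A.inv()*B).as_rotvec()/(np.pi/4)).round(3).tolist(),"rows>=",round(np.linalg.norm(d)/.0417,1),
 "pos",s["tool_pos"].round(4).tolist(),"psi",round(np.arctan2(ax[1],ax[0]),3),"w",round(s["width"],3),"grip",round(s["grip_force"],1),"F",s["wrist_force"].round(1).tolist(),"t",round(s["time"],1))
E
```

play_rows(rows=[[[0.75,-0.55,0],[0,0,0]],[[0.75,-0.55,0],[0,0,0]],[[0.75,-0.55,0],[0,0,0]],[[0.75,-0.55,0],[0,0,0]],[[0.75,-0.55,0],[0,0,0]],[[0.75,-0.55,0],[0,0,0]],[[0.75,-0.55,0],[0,0,0]],[[0.75,-0.55,0],[0,0,0]]], claw=1, newtons=30)

```text
time: 0.77
tool_pos: [0.3251, -0.4666, 0.1955]
tcp_rot: [-3.112, -0.429, 0.001]
wrist_force: [-0.9, 0.1, -0.8]
width: 0.995
grip_force: 0.0
```

```bash
python3 plan.py .4645 -.2855 .12 .271
```

```text
shift [0.733, -0.546, 0.302] turn [-0.0, 0.001, 0.003] rows>= 5.8 pos [0.3251, -0.4666, 0.1955] psi 0.274 w 0.995 grip 0.0 F [-0.9, 0.1, -0.8] t 0.8
```

play_rows(rows=[[[0.733,-0.546,0.15],[0,0,0]],[[0.733,-0.546,0.15],[0,0,0]],[[0.733,-0.546,0.15],[0,0,0]],[[0.733,-0.546,0.15],[0,0,0]],[[0.733,-0.546,0.15],[0,0,0]],[[0.733,-0.546,0.3],[0,0,0]],[[0.733,-0.546,0.3],[0,0,0]],[[0.733,-0.546,0.3],[0,0,0]],[[0.733,-0.546,0.3],[0,0,0]],[[0.733,-0.546,0.3],[0,0,0]]])

```text
time: 1.6
tool_pos: [0.4646, -0.2894, 0.122]
tcp_rot: [3.111, 0.421, 0.002]
wrist_force: [0.2, -0.4, 0.1]
width: 1.0
grip_force: 0.0
```

```bash
python3 plan.py .4645 -.2855 .012 .271
```

```text
shift [0.004, -0.016, 0.44] turn [0.002, -0.001, -0.003] rows>= 2.6 pos [0.4646, -0.2894, 0.122] psi 0.269 w 1.0 grip 0.0 F [0.2, -0.4, 0.1] t 1.6
```

play_rows(rows=[[[0.004,-0.016,0.1],[0,0,0]],[[0.004,-0.016,0.2],[0,0,0]],[[0.004,-0.016,0.3],[0,0,0]],[[0.004,-0.016,0.38],[0,0,0]],[[0.004,-0.016,0.44],[0,0,0]],[[0.004,-0.016,0.44],[0,0,0]],[[0.004,-0.016,0.44],[0,0,0]],[[0.004,-0.016,0.44],[0,0,0]]])

```text
time: 2.27
tool_pos: [0.4655, -0.285, 0.0127]
tcp_rot: [3.111, 0.422, 0.004]
wrist_force: [0.7, 0.3, 0.7]
width: 1.0
grip_force: 0.0
```

```bash
python3 plan.py .4645 -.2855 .012 .271; python3 - <<'E'
from workcell import cams
import cv2,pickle
d={n:cams.read_camera(n) for n in("top","scene")};pickle.dump(d,open("c1.pkl","wb"))
im=cv2.resize(d["scene"]["image"][110:190,130:230,::-1],(400,320),interpolation=cv2.INTER_CUBIC)
im2=cv2.resize(d["top"]["image"][190:270,280:380,::-1],(400,320),interpolation=cv2.INTER_CUBIC)
cv2.imwrite("pics/v1.png",cv2.hconcat([im,im2]))
E
```

```text
shift [-0.004, 0.001, 0.003] turn [0.003, -0.003, -0.002] rows>= 0.0 pos [0.4655, -0.285, 0.0127] psi 0.269 w 1.0 grip 0.0 F [0.7, 0.3, 0.7] t 2.3
```

View pics/v1.png

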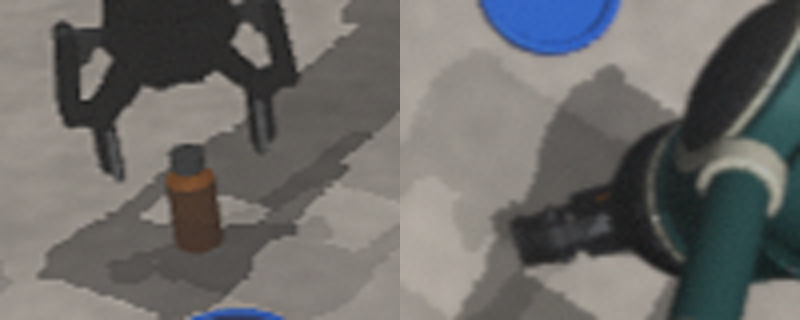

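```bash
python3 - <<'E'
import pickle,numpy as np
from vis import *
d=pickle.load(open("c1.pkl","rb"))
P=np.array([[.4767,-.326,.026],[.454,-.244,.026],[.4655,-.285,0],[.4655,-.285,.068]])
print(((proj(d["scene"],P)-[130,110])*4).round().tolist(),((proj(d["top"],P)-[280,190])*4+[400,0]).round().tolist())
E
```

```text
[[127.0, 220.0], [256.0, 193.0], [197.0, 239.0], [184.0, 151.0]] [[673.0, 189.0], [537.0, 229.0], [594.0, 210.0], [625.0, 206.0]]
```

```bash
python3 plan.py .4645 -.2855 .012 .271; python3 - <<'E'
from workcell import cams
import cv2,pickle
d={n:cams.read_camera(n) for n in("top","scene")};pickle.dump(d,open("c1.pkl","wb"))
im=cv2.resize(d["scene"]["image"][110:190,130:230,::-1],(400,320),interpolation=cv2.INTER_CUBIC)
im2=cv2.resize(d["top"]["image"][190:270,280:380,::-1],(400,320),interpolation=cv2.INTER_CUBIC)
cv2.imwrite("pics/v2.png",cv2.hconcat([im,im2]))
E
```

```text
shift [-0.006, 0.002, 0.004] turn [0.004, -0.003, -0.001] rows>= 0.0 pos [0.4658, -0.2847, 0.013] psi 0.27 w 1.003 grip 0.0 F [-0.0, -0.6, 0.0] t 2.4
```

View pics/v2.png

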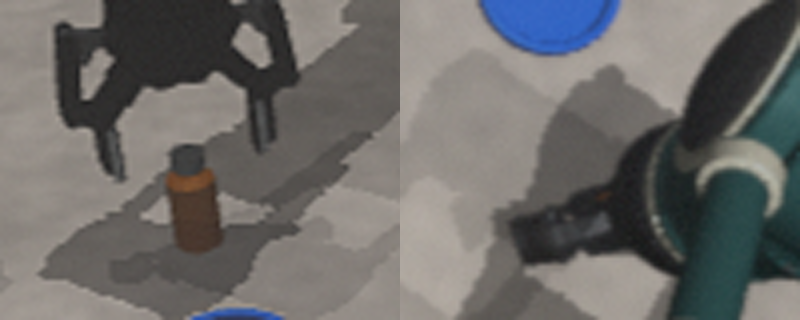

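```bash
python3 - <<'E'
import pickle,numpy as np
from vis import *
d=pickle.load(open("c1.pkl","rb"))
print("tips seen scene (120,180),(262,152)")
for z in(.026,.04,.05,.06):
    P=np.array([[.4767,-.326,z],[.454,-.244,z]]);print(z,((proj(d["scene"],P)-[130,110])*4).round().tolist())
print("outer finger back in top seen about (513,238)")
for z in(.03,.05,.07,.09,.11):
    P=np.array([[.4655-.0152,-.285+.055,z]]);print(z,((proj(d["top"],P)-[280,190])*4+[400,0]).round().tolist())
im=d["scene"]["image"][100:190,130:230,::-1]
a=cv2.resize(im,(800,600)[:1]+(600,) if 0 else (660,594),interpolation=cv2.INTER_CUBIC)
E
python3 - <<'E'
import pickle,numpy as np
d=pickle.load(open("c1.pkl","rb"));d0=pickle.load(open("c0.pkl","rb"))
for k in d:print(k,np.abs(d[k]["T"]-d0[k]["T"]).max(),np.abs(d[k]["K"]-d0[k]["K"]).max())
E
```

```text
tips seen scene (120,180),(262,152)
0.026 [[127.0, 220.0], [256.0, 193.0]]
0.04 [[124.0, 201.0], [253.0, 175.0]]
0.05 [[122.0, 188.0], [252.0, 161.0]]
0.06 [[119.0, 175.0], [250.0, 148.0]]
outer finger back in top seen about (513,238)
0.03 [[514.0, 236.0]]
0.05 [[521.0, 235.0]]
0.07 [[528.0, 235.0]]
0.09 [[536.0, 234.0]]
0.11 [[544.0, 233.0]]
top 0.0 0.0
scene 0.0 0.0
```

```bash
python3 - <<'E'
import pickle,numpy as np
from vis import *
d=pickle.load(open("c0.pkl","rb"))
u=np.array([.267,-.964,0])
for dz in(.013,.03,.045):
    c=np.array([.1804,-.6496,.1945+dz]);print(dz,(proj(d["scene"],np.array([c+.0425*u,c-.0425*u]))*1.5625).round(1).tolist())
im=d["scene"]["image"][0:70,0:90,::-1]
im1=pickle.load(open("c1.pkl","rb"))["scene"]["image"][110:180,130:220,::-1]
cv2.imwrite("pics/g.png",cv2.resize(cv2.hconcat([im,im1]),(800,311),interpolation=cv2.INTER_CUBIC))
E
```

```text
0.013 [[47.5, 101.5], [97.3, 94.7]]
0.03 [[44.3, 92.2], [94.6, 85.6]]
0.045 [[41.5, 83.9], [92.2, 77.3]]
```

View pics/g.png

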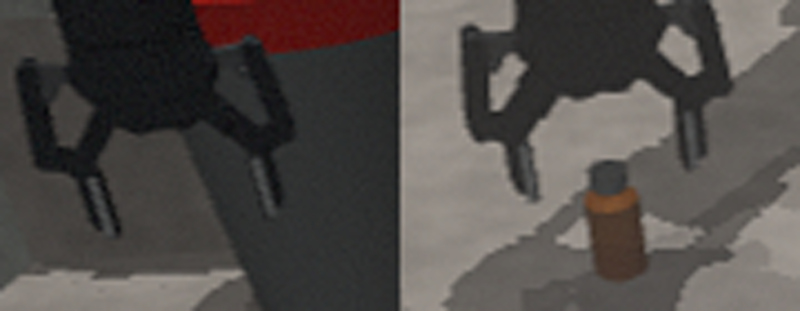

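play_rows(rows=[[[-0.004,0.0,0.03],[0,0,0]],[[-0.004,0.0,0.05],[0,0,0]],[[-0.004,0.0,0.07],[0,0,0]],[[-0.004,0.0,0.08],[0,0,0]],[[-0.004,0.0,0.08],[0,0,0]],[[-0.004,0.0,0.08],[0,0,0]]])

```text
time: 2.97
tool_pos: [0.463, -0.283, -0.0098]
tcp_rot: [-3.112, -0.424, 0.001]
wrist_force: [1.3, 0.0, 0.4]
width: 1.0
grip_force: 0.0
```

```bash
python3 plan.py .4645 -.2855 .012 .271; python3 - <<'E'
from workcell import cams
import cv2
im=cams.read_camera("scene")["image"][110:190,130:230,::-1]
cv2.imwrite("pics/v3.png",cv2.resize(im,(600,480),interpolation=cv2.INTER_CUBIC))
E
```

```text
shift [0.003, 0.011, -0.087] turn [-0.001, 0.001, -0.0] rows>= 0.5 pos [0.463, -0.283, -0.0098] psi 0.271 w 1.0 grip 0.0 F [1.3, 0.0, 0.4] t 3.0
```

View pics/v3.png

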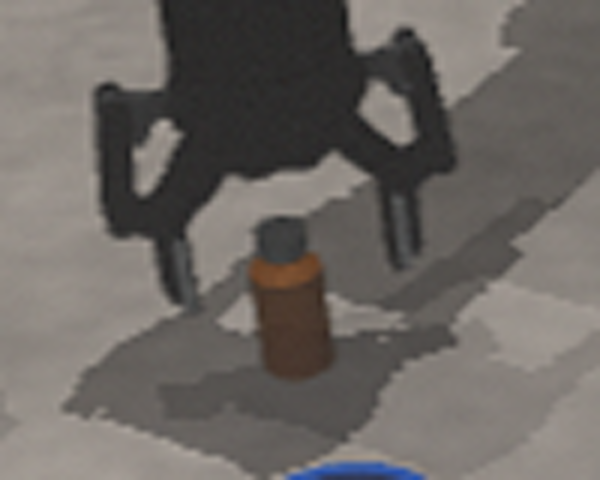

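play_rows(rows=[[[0.0,0.0,0.02],[0,0,0]],[[0.0,0.0,0.04],[0,0,0]],[[0.0,0.0,0.045],[0,0,0]],[[0.0,0.0,0.045],[0,0,0]],[[0.0,0.0,0.045],[0,0,0]],[[0.0,0.0,0.045],[0,0,0]]])

```text
time: 3.52
tool_pos: [0.4635, -0.2834, -0.0205]
tcp_rot: [3.113, 0.424, 0.0]
wrist_force: [-0.1, -0.4, -0.2]
width: 0.998
grip_force: 0.0
```

play_rows(rows=[[[0,0,0],[0,0,0]],[[0,0,0],[0,0,0]],[[0,0,0],[0,0,0]],[[0,0,0],[0,0,0]],[[0,0,0],[0,0,0]],[[0,0,0],[0,0,0]],[[0,0,0],[0,0,0]],[[0,0,0],[0,0,0]],[[0,0,0],[0,0,0]],[[0,0,0],[0,0,0]],[[0,0,0],[0,0,0]],[[0,0,0],[0,0,0]]], claw=-1, newtons=25)

```text
time: 4.52
tool_pos: [0.4637, -0.2835, -0.0202]
tcp_rot: [3.112, 0.424, 0.001]
wrist_force: [-0.8, -0.4, 3.8]
width: 0.367
grip_force: 25.1
```

```bash
python3 plan.py .4645 -.2855 .012 .271; python3 - <<'E'
from workcell import cams,bot
import cv2,pickle
d={n:cams.read_camera(n) for n in("top","scene")};pickle.dump(d,open("c2.pkl","wb"))
for i in range(5):
    cams.read_camera("top");print(bot.read_state()["tool_pos"].round(4))
cv2.imwrite("pics/v4.png",cv2.resize(d["scene"]["image"][110:190,130:230,::-1],(600,480),interpolation=cv2.INTER_CUBIC))
E
```

```text
shift [0.001, 0.008, -0.129] turn [0.001, -0.0, -0.0] rows>= 0.8 pos [0.4637, -0.2835, -0.0202] psi 0.271 w 0.367 grip 25.1 F [-0.8, -0.4, 3.8] t 4.5
[ 0.4637 -0.2835 -0.0202]
[ 0.4637 -0.2835 -0.0202]
[ 0.4637 -0.2836 -0.0202]
[ 0.4637 -0.2835 -0.0202]
[ 0.4637 -0.2835 -0.0202]
```

View pics/v4.png

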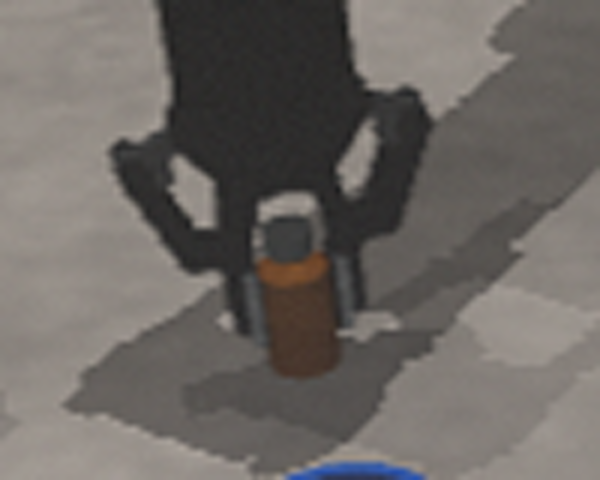

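play_rows(rows=[[[0,0,-0.03],[0,0,0]],[[0,0,-0.08],[0,0,0]],[[0,0,-0.15],[0,0,0]],[[0,0,-0.23],[0,0,0]],[[0,0,-0.3],[0,0,0]],[[0,0,-0.32],[0,0,0]],[[0,0,-0.32],[0,0,0]],[[0,0,-0.32],[0,0,0]]])

```text
time: 5.53
tool_pos: [0.4632, -0.2832, 0.0595]
tcp_rot: [3.113, 0.424, 0.0]
wrist_force: [0.5, 0.6, -0.6]
width: 0.367
grip_force: 24.9
```

```bash
python3 plan.py .592 -.084 .03 .271
```

```text
shift [0.709, -0.63, 0.118] turn [0.0, -0.0, -0.0] rows>= 5.7 pos [0.4632, -0.2832, 0.0595] psi 0.271 w 0.367 grip 24.9 F [0.5, 0.6, -0.6] t 5.5
```

play_rows(rows=[[[0.05,-0.045,0],[0,0,0]],[[0.12,-0.11,0],[0,0,0]],[[0.2,-0.18,0],[0,0,0]],[[0.29,-0.26,0],[0,0,0]],[[0.38,-0.34,0],[0,0,0]],[[0.47,-0.42,0],[0,0,0]],[[0.55,-0.49,0],[0,0,0]],[[0.62,-0.55,0.03],[0,0,0]],[[0.67,-0.6,0.06],[0,0,0]],[[0.7,-0.62,0.09],[0,0,0]],[[0.709,-0.63,0.11],[0,0,0]],[[0.709,-0.63,0.118],[0,0,0]],[[0.709,-0.63,0.118],[0,0,0]],[[0.709,-0.63,0.118],[0,0,0]],[[0.709,-0.63,0.118],[0,0,0]]])

```text
time: 6.78
tool_pos: [0.5919, -0.0852, 0.0303]
tcp_rot: [3.113, 0.422, 0.0]
wrist_force: [-0.1, -0.1, -0.0]
width: 0.365
grip_force: 24.9
```

```bash
python3 plan.py .592 -.084 -.0155 .271;  python3 - <<'E'
from workcell import cams,bot
import cv2,pickle
d={n:cams.read_camera(n) for n in("top","scene")};pickle.dump(d,open("c3.pkl","wb"))
a=cv2.resize(d["scene"]["image"][120:220,200:320,::-1],(480,400),interpolation=cv2.INTER_CUBIC)
b=cv2.resize(d["top"]["image"][150:250,200:270,::-1],(280,400),interpolation=cv2.INTER_CUBIC)
cv2.imwrite("pics/v5.png",cv2.hconcat([a,b]))
E
```

```text
shift [0.002, -0.005, 0.183] turn [0.0, -0.0, -0.002] rows>= 1.1 pos [0.5919, -0.0852, 0.0303] psi 0.27 w 0.365 grip 24.9 F [-0.1, -0.1, -0.0] t 6.8
```

View pics/v5.png

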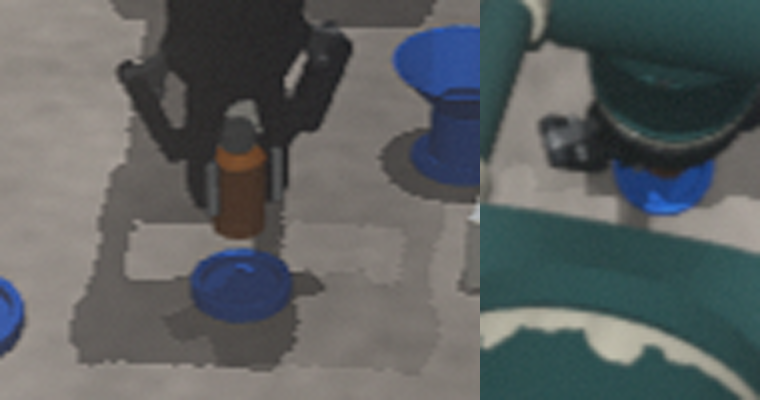

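```bash
cat > held.py <<'E'
import sys,pickle
from vis import *
import vis
def held(c,n,z,s,yaw=False):
    M0=M[n];M[n]=[p+[0,0,z] for p in M0];r=fit([c],n,s,yaw);M[n]=M0;return r
if __name__=="__main__":
    f,n,z,x,y=sys.argv[1],sys.argv[2],*map(float,sys.argv[3:6]);yw=float(sys.argv[6]) if len(sys.argv)>6 else 0
    c=pickle.load(open(f,"rb"))["scene"];r=held(c,n,z,(x,y,yw),len(sys.argv)>6);print(n,r[0].round(4),round(r[1],3))
E
python3 held.py c3.pkl vial .0505 .592 -.085
```

```text
vial [ 0.5894 -0.0809  0.    ] 0.838
```

play_rows(rows=[[[0.006,0.009,0.03],[0,0,0]],[[0.006,0.009,0.07],[0,0,0]],[[0.006,0.009,0.1],[0,0,0]],[[0.006,0.009,0.125],[0,0,0]],[[0.006,0.009,0.145],[0,0,0]],[[0.006,0.009,0.16],[0,0,0]],[[0.006,0.009,0.17],[0,0,0]],[[0.006,0.009,0.176],[0,0,0]],[[0.006,0.009,0.18],[0,0,0]],[[0.006,0.009,0.183],[0,0,0]],[[0.006,0.009,0.183],[0,0,0]],[[0.006,0.009,0.183],[0,0,0]]])

```text
time: 7.88
tool_pos: [0.5944, -0.086, -0.0154]
tcp_rot: [3.113, 0.424, 0.001]
wrist_force: [-0.2, -0.3, -1.2]
width: 0.362
grip_force: 24.9
```

```bash
python3 plan.py .592 -.084 -.0155 .271;  python3 - <<'E'
from workcell import cams,bot
import cv2,pickle
d={n:cams.read_camera(n) for n in("top","scene")};pickle.dump(d,open("c4.pkl","wb"))
cv2.imwrite("pics/v6.png",cv2.resize(d["scene"]["image"][120:220,200:320,::-1],(480,400),interpolation=cv2.INTER_CUBIC))
E
```

```text
shift [-0.007, -0.01, 0.0] turn [0.0, -0.001, -0.0] rows>= 0.1 pos [0.5944, -0.086, -0.0154] psi 0.271 w 0.362 grip 24.9 F [-0.2, -0.3, -1.2] t 7.9
```

View pics/v6.png

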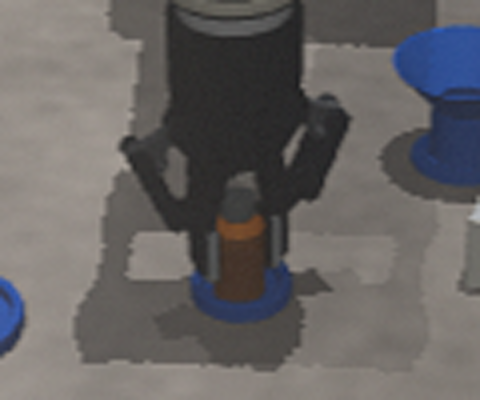

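play_rows(rows=[[[0,0,0.004],[0,0,0]],[[0,0,0.004],[0,0,0]],[[0,0,0.004],[0,0,0]],[[0,0,0.004],[0,0,0]],[[0,0,0.004],[0,0,0]],[[0,0,0.004],[0,0,0]],[[0,0,0.004],[0,0,0]],[[0,0,0.004],[0,0,0]],[[0,0,-0.03],[0,0,0]],[[0,0,-0.1],[0,0,0]],[[0,0,-0.2],[0,0,0]],[[0,0,-0.3],[0,0,0]],[[0,0,-0.4],[0,0,0]],[[0,0,-0.4],[0,0,0]],[[0,0,-0.4],[0,0,0]]], claw=1)

```text
time: 9.23
tool_pos: [0.5963, -0.0864, 0.0874]
tcp_rot: [3.111, 0.424, 0.008]
wrist_force: [0.2, -0.5, -0.8]
width: 1.003
grip_force: 0.0
```

```bash
python3 plan.py .436 -.0740 .085 .271
```

```text
shift [-0.605, -0.219, 0.006] turn [0.003, -0.006, -0.0] rows>= 3.9 pos [0.5963, -0.0864, 0.0874] psi 0.271 w 1.003 grip 0.0 F [0.2, -0.5, -0.8] t 9.2
```

play_rows(rows=[[[-0.1,-0.03,0],[0,0,0]],[[-0.25,-0.09,0],[0,0,0]],[[-0.4,-0.15,0],[0,0,0]],[[-0.52,-0.19,0],[0,0,0]],[[-0.605,-0.219,0],[0,0,0]],[[-0.605,-0.219,0],[0,0,0]],[[-0.605,-0.219,0],[0,0,0]],[[-0.605,-0.219,0],[0,0,0]]])

```text
time: 9.9
tool_pos: [0.4341, -0.0737, 0.0841]
tcp_rot: [3.113, 0.424, 0.001]
wrist_force: [0.8, -0.0, 0.6]
width: 1.0
grip_force: 0.0
```

```bash
python3 plan.py .4365 -.0744 -.018 .271
```

```text
shift [0.008, 0.005, 0.408] turn [0.0, -0.0, -0.0] rows>= 2.4 pos [0.4341, -0.0737, 0.0841] psi 0.271 w 1.0 grip 0.0 F [0.8, -0.0, 0.6] t 9.9
```

play_rows(rows=[[[0.008,0.005,0.05],[0,0,0]],[[0.008,0.005,0.13],[0,0,0]],[[0.008,0.005,0.21],[0,0,0]],[[0.008,0.005,0.29],[0,0,0]],[[0.008,0.005,0.36],[0,0,0]],[[0.008,0.005,0.4],[0,0,0]],[[0.008,0.005,0.408],[0,0,0]],[[0.008,0.005,0.408],[0,0,0]],[[0.008,0.005,0.408],[0,0,0]]])

```text
time: 10.65
tool_pos: [0.4372, -0.0745, -0.0172]
tcp_rot: [3.112, 0.424, 0.001]
wrist_force: [0.1, 0.1, -0.3]
width: 1.003
grip_force: 0.0
```

play_rows(rows=[[[0,0,0],[0,0,0]],[[0,0,0],[0,0,0]],[[0,0,0],[0,0,0]],[[0,0,0],[0,0,0]],[[0,0,0],[0,0,0]],[[0,0,0],[0,0,0]],[[0,0,0],[0,0,0]],[[0,0,0],[0,0,0]],[[0,0,0],[0,0,0]],[[0,0,0],[0,0,0]]], claw=-1, newtons=30)

```text
time: 11.48
tool_pos: [0.4373, -0.0745, -0.0163]
tcp_rot: [3.112, 0.424, 0.004]
wrist_force: [-1.4, 0.2, 6.0]
width: 0.693
grip_force: 32.4
```

play_rows(rows=[[[0,0,-0.03],[0,0,0]],[[0,0,-0.08],[0,0,0]],[[0,0,-0.15],[0,0,0]],[[0,0,-0.23],[0,0,0]],[[0,0,-0.31],[0,0,0]],[[0,0,-0.38],[0,0,0]],[[0,0,-0.4],[0,0,0]],[[0,0,-0.4],[0,0,0]],[[0,0,-0.4],[0,0,0]]])

```text
time: 12.23
tool_pos: [0.4357, -0.0743, 0.0821]
tcp_rot: [3.113, 0.424, 0.0]
wrist_force: [-0.5, -0.0, -1.9]
width: 0.686
grip_force: 32.8
```

```bash
python3 plan.py .608 -.2635 .03 .271
```

```text
shift [0.462, 0.914, 0.208] turn [0.0, -0.0, -0.0] rows>= 6.3 pos [0.4357, -0.0743, 0.0821] psi 0.271 w 0.686 grip 32.8 F [-0.5, -0.0, -1.9] t 12.2
```

play_rows(rows=[[[0.03,0.05,0],[0,0,0]],[[0.07,0.13,0],[0,0,0]],[[0.11,0.22,0],[0,0,0]],[[0.16,0.32,0],[0,0,0]],[[0.21,0.42,0],[0,0,0]],[[0.26,0.52,0],[0,0,0]],[[0.31,0.62,0],[0,0,0]],[[0.36,0.71,0],[0,0,0]],[[0.4,0.79,0.03],[0,0,0]],[[0.43,0.85,0.08],[0,0,0]],[[0.45,0.89,0.13],[0,0,0]],[[0.462,0.914,0.17],[0,0,0]],[[0.462,0.914,0.2],[0,0,0]],[[0.462,0.914,0.208],[0,0,0]],[[0.462,0.914,0.208],[0,0,0]],[[0.462,0.914,0.208],[0,0,0]]])

```text
time: 13.57
tool_pos: [0.6079, -0.263, 0.0301]
tcp_rot: [-3.112, -0.425, 0.001]
wrist_force: [-0.3, -0.7, -0.8]
width: 0.695
grip_force: 32.8
```

```bash
python3 plan.py .608 -.2635 -.012 .271;  python3 - <<'E'
from workcell import cams,bot
import cv2,pickle
d={n:cams.read_camera(n) for n in("top","scene")};pickle.dump(d,open("c5.pkl","wb"))
E
python3 held.py c5.pkl jar .047 .606 -.2605;python3 held.py c5.pkl vial .004 .592 -.084;python3 held.py c5.pkl jar_well 0 .606 -.2605
```

```text
shift [-0.0, 0.002, 0.169] turn [-0.001, 0.001, 0.0] rows>= 1.0 pos [0.6079, -0.263, 0.0301] psi 0.271 w 0.695 grip 32.8 F [-0.3, -0.7, -0.8] t 13.6
jar [ 0.6069 -0.263   0.    ] 0.872
vial [ 0.5973 -0.0852  0.    ] 0.832
jar_well [ 0.6044 -0.2593  0.    ] 0.86
```

play_rows(rows=[[[0,-0.006,0.03],[0,0,0]],[[0,-0.006,0.06],[0,0,0]],[[0,-0.006,0.09],[0,0,0]],[[0,-0.006,0.115],[0,0,0]],[[0,-0.006,0.135],[0,0,0]],[[0,-0.006,0.15],[0,0,0]],[[0,-0.006,0.16],[0,0,0]],[[0,-0.006,0.165],[0,0,0]],[[0,-0.006,0.168],[0,0,0]],[[0,-0.006,0.168],[0,0,0]],[[0,-0.006,0.168],[0,0,0]]])

```text
time: 14.58
tool_pos: [0.6084, -0.2623, -0.0114]
tcp_rot: [3.113, 0.424, 0.001]
wrist_force: [0.6, -0.4, -1.5]
width: 0.689
grip_force: 32.8
```

```bash
python3 plan.py .608 -.2635 -.012 .271;  python3 - <<'E'
from workcell import cams,bot
import cv2,pickle
d={n:cams.read_camera(n) for n in("top","scene")};pickle.dump(d,open("c6.pkl","wb"))
cv2.imwrite("pics/v7.png",cv2.resize(d["scene"]["image"][120:220,140:290,::-1],(750,500),interpolation=cv2.INTER_CUBIC))
E
```

```text
shift [-0.003, 0.004, 0.003] turn [0.001, -0.001, -0.0] rows>= 0.0 pos [0.6084, -0.2623, -0.0114] psi 0.271 w 0.689 grip 32.8 F [0.6, -0.4, -1.5] t 14.6
```

View pics/v7.png

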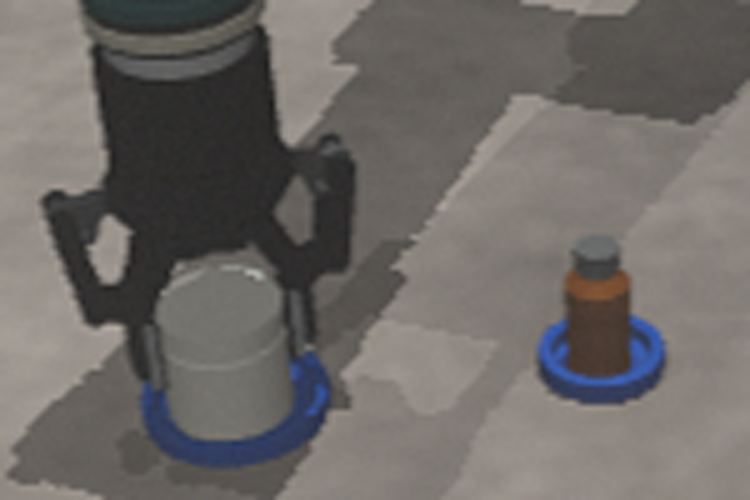

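play_rows(rows=[[[0,-0.006,0.003],[0,0,0]],[[0,-0.006,0.005],[0,0,0]],[[0,-0.006,0.005],[0,0,0]],[[0,-0.006,0.005],[0,0,0]]])

```text
time: 15.02
tool_pos: [0.6079, -0.2607, -0.0123]
tcp_rot: [3.113, 0.424, 0.001]
wrist_force: [-1.9, 1.2, 3.3]
width: 0.688
grip_force: 33.2
```

play_rows(rows=[[[0,0,0],[0,0,0]],[[0,0,0],[0,0,0]],[[0,0,0],[0,0,0]],[[0,0,0],[0,0,0]],[[0,0,0],[0,0,0]],[[0,0,0],[0,0,0]],[[0,0,-0.03],[0,0,0]],[[0,0,-0.1],[0,0,0]],[[0,0,-0.2],[0,0,0]],[[0,0,-0.3],[0,0,0]],[[0,0,-0.42],[0,0,0]],[[0,0,-0.54],[0,0,0]],[[0,0,-0.54],[0,0,0]],[[0,0,-0.54],[0,0,0]]], claw=1)

```text
time: 16.18
tool_pos: [0.61, -0.2618, 0.1262]
tcp_rot: [3.109, 0.424, 0.009]
wrist_force: [-0.8, -0.0, 0.6]
width: 0.999
grip_force: 0.0
```

```bash
python3 plan.py .5955 .0765 .12 1.12
```

```text
shift [0.306, -1.32, 0.02] turn [0.008, -0.004, -1.081] rows>= 8.1 pos [0.61, -0.2618, 0.1262] psi 0.271 w 0.999 grip 0.0 F [-0.8, -0.0, 0.6] t 16.2
```

play_rows(rows=[[[0.03,-0.1,0],[0,0,-0.1]],[[0.07,-0.25,0],[0,0,-0.25]],[[0.11,-0.4,0],[0,0,-0.4]],[[0.15,-0.55,0],[0,0,-0.55]],[[0.19,-0.7,0],[0,0,-0.7]],[[0.22,-0.85,0],[0,0,-0.85]],[[0.25,-0.95,0],[0,0,-0.95]],[[0.25,-0.98,0],[0,0,-1]],[[0.25,-0.98,0],[0,0,-1]]])

```text
time: 16.93
tool_pos: [0.6007, -0.0053, 0.1205]
tcp_rot: [-2.708, -1.588, 0.004]
wrist_force: [0.1, 0.2, -1.4]
width: 0.997
grip_force: 0.0
```

```bash
python3 plan.py .5955 .0765 .12 1.12
```

```text
shift [0.275, -0.178, 0.002] turn [-0.004, 0.001, -0.076] rows>= 2.0 pos [0.6007, -0.0053, 0.1205] psi 1.061 w 0.997 grip 0.0 F [0.1, 0.2, -1.4] t 16.9
```

play_rows(rows=[[[0.09,-0.06,0],[0,0,-0.04]],[[0.18,-0.12,0],[0,0,-0.076]],[[0.25,-0.16,0],[0,0,-0.076]],[[0.275,-0.178,0],[0,0,-0.076]],[[0.275,-0.178,0],[0,0,-0.076]],[[0.275,-0.178,0],[0,0,-0.076]],[[0.275,-0.178,0],[0,0,-0.076]]])

```text
time: 17.52
tool_pos: [0.5973, 0.0724, 0.1217]
tcp_rot: [2.666, 1.661, -0.001]
wrist_force: [0.5, -0.3, -0.7]
width: 0.996
grip_force: 0.0
```

```bash
python3 plan.py .5955 .0765 -.018 1.12;  python3 - <<'E'
from workcell import cams,bot
import cv2,pickle
d={n:cams.read_camera(n) for n in("top","scene")};pickle.dump(d,open("c7.pkl","wb"))
from vis import *
print("tips",[[ (proj(d["scene"],np.array([[.5935+s*.0425*np.sin(1.12),.079-s*.0425*np.cos(1.12),z]]))[0]-[260,80]).round(1).tolist() for s in(1,-1)] for z in(.165,)])
cv2.imwrite("pics/v8.png",cv2.resize(d["scene"]["image"][80:200,260:400,::-1],(700,600),interpolation=cv2.INTER_CUBIC))
E
python3 held.py c7.pkl jar .004 .606 -.2605;python3 held.py c7.pkl vial .004 .592 -.084
```

```text
shift [0.012, -0.014, 0.559] turn [-0.0, 0.001, -0.007] rows>= 3.4 pos [0.5973, 0.0724, 0.1217] psi 1.115 w 0.996 grip 0.0 F [0.5, -0.3, -0.7] t 17.5
tips [[[67.0, 57.6], [75.3, 40.3]]]
jar [ 0.6095 -0.2598  0.    ] 0.864
vial [ 0.5976 -0.0846  0.    ] 0.829
```

View pics/v8.png

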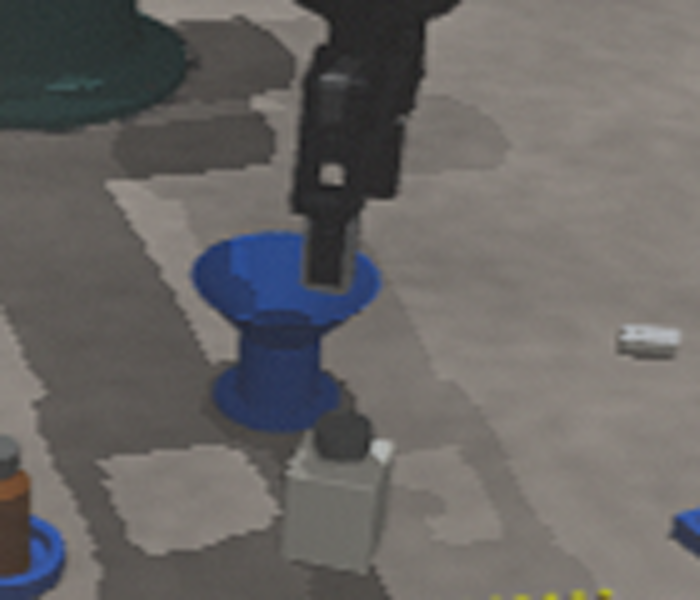

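play_rows(rows=[[[0.012,-0.014,0.05],[0,0,-0.007]],[[0.012,-0.014,0.14],[0,0,-0.007]],[[0.012,-0.014,0.24],[0,0,-0.007]],[[0.012,-0.014,0.34],[0,0,-0.007]],[[0.012,-0.014,0.43],[0,0,-0.007]],[[0.012,-0.014,0.5],[0,0,-0.007]],[[0.012,-0.014,0.54],[0,0,-0.007]],[[0.012,-0.014,0.559],[0,0,-0.007]],[[0.012,-0.014,0.559],[0,0,-0.007]],[[0.012,-0.014,0.559],[0,0,-0.007]]])

```text
time: 18.45
tool_pos: [0.5962, 0.078, -0.0172]
tcp_rot: [2.66, 1.67, 0.001]
wrist_force: [0.0, -0.4, 0.4]
width: 1.003
grip_force: 0.0
```

play_rows(rows=[[[0,0,0],[0,0,0]],[[0,0,0],[0,0,0]],[[0,0,0],[0,0,0]],[[0,0,0],[0,0,0]],[[0,0,0],[0,0,0]],[[0,0,0],[0,0,0]],[[0,0,0],[0,0,0]],[[0,0,0],[0,0,0]],[[0,0,0],[0,0,0]],[[0,0,0],[0,0,0]],[[0,0,0],[0,0,0]]], claw=-1, newtons=30)

```text
time: 19.37
tool_pos: [0.5965, 0.0782, -0.0165]
tcp_rot: [2.66, 1.67, 0.002]
wrist_force: [-1.1, 0.3, 6.3]
width: 0.512
grip_force: 32.3
```

play_rows(rows=[[[0,0,-0.03],[0,0,0]],[[0,0,-0.08],[0,0,0]],[[0,0,-0.15],[0,0,0]],[[0,0,-0.23],[0,0,0]],[[0,0,-0.31],[0,0,0]],[[0,0,-0.38],[0,0,0]],[[0,0,-0.4],[0,0,0]],[[0,0,-0.4],[0,0,0]],[[0,0,-0.4],[0,0,0]]])

```text
time: 20.12
tool_pos: [0.5954, 0.0781, 0.0823]
tcp_rot: [2.66, 1.671, 0.0]
wrist_force: [0.1, 0.2, -0.9]
width: 0.511
grip_force: 31.6
```

```bash
python3 plan.py .631 .2905 .045 1.893
```

```text
shift [0.827, -0.241, 0.149] turn [0.0, -0.0, -0.982] rows>= 5.2 pos [0.5954, 0.0781, 0.0823] psi 1.121 w 0.511 grip 31.6 F [0.1, 0.2, -0.9] t 20.1
```

play_rows(rows=[[[0.03,-0.01,0],[0,0,-0.03]],[[0.08,-0.02,0],[0,0,-0.09]],[[0.15,-0.04,0],[0,0,-0.17]],[[0.23,-0.07,0],[0,0,-0.26]],[[0.31,-0.09,0],[0,0,-0.35]],[[0.39,-0.11,0],[0,0,-0.45]],[[0.47,-0.14,0],[0,0,-0.55]],[[0.55,-0.16,0],[0,0,-0.65]],[[0.63,-0.18,0],[0,0,-0.75]],[[0.7,-0.2,0.02],[0,0,-0.83]],[[0.76,-0.22,0.05],[0,0,-0.9]],[[0.8,-0.235,0.09],[0,0,-0.95]],[[0.827,-0.241,0.12],[0,0,-0.982]],[[0.827,-0.241,0.149],[0,0,-0.982]],[[0.827,-0.241,0.149],[0,0,-0.982]],[[0.827,-0.241,0.149],[0,0,-0.982]],[[0.827,-0.241,0.149],[0,0,-0.982]]])

```text
time: 21.53
tool_pos: [0.6311, 0.2897, 0.045]
tcp_rot: [-1.838, -2.548, 0.001]
wrist_force: [0.2, 0.2, -0.5]
width: 0.509
grip_force: 31.6
```

```bash
python3 plan.py .631 .2905 -.012 1.893;  python3 - <<'E'
from workcell import cams,bot
import pickle
d={n:cams.read_camera(n) for n in("top","scene")};pickle.dump(d,open("c8.pkl","wb"))
E
python3 held.py c8.pkl bottle .0615 .629 .293 .322;python3 held.py c8.pkl bottle_well 0 .629 .293 .322
```

```text
shift [0.003, 0.001, 0.228] turn [-0.001, 0.0, -0.002] rows>= 1.4 pos [0.6311, 0.2897, 0.045] psi 1.892 w 0.509 grip 31.6 F [0.2, 0.2, -0.5] t 21.5
bottle [0.6301 0.2924 0.2338] 0.883
bottle_well [0.6288 0.2931 0.3271] 0.984
```

play_rows(rows=[[[0.003,0,0.03],[0,0,0]],[[0.003,0,0.07],[0,0,0]],[[0.003,0,0.11],[0,0,0]],[[0.003,0,0.145],[0,0,0]],[[0.003,0,0.175],[0,0,0]],[[0.003,0,0.195],[0,0,0]],[[0.003,0,0.21],[0,0,0]],[[0.003,0,0.22],[0,0,0]],[[0.003,0,0.226],[0,0,0]],[[0.003,0,0.23],[0,0,0]],[[0.003,0,0.23],[0,0,0]],[[0.003,0,0.23],[0,0,0]]])

```text
time: 22.63
tool_pos: [0.6306, 0.291, -0.0095]
tcp_rot: [-1.836, -2.548, 0.001]
wrist_force: [-8.4, -4.2, 13.9]
width: 0.512
grip_force: 33.2
```

```bash
python3 plan.py .631 .2905 -.012 1.893;  python3 - <<'E'
from workcell import cams,bot
import pickle,cv2
d={n:cams.read_camera(n) for n in("top","scene")};pickle.dump(d,open("c9.pkl","wb"))
cv2.imwrite("pics/v9.png",cv2.resize(d["scene"]["image"][130:220,370:460,::-1],(500,500),interpolation=cv2.INTER_CUBIC))
E
```

```text
shift [-0.003, 0.001, 0.01] turn [-0.001, 0.0, -0.0] rows>= 0.1 pos [0.6306, 0.291, -0.0095] psi 1.893 w 0.512 grip 33.2 F [-8.4, -4.2, 13.9] t 22.6
```

View pics/v9.png

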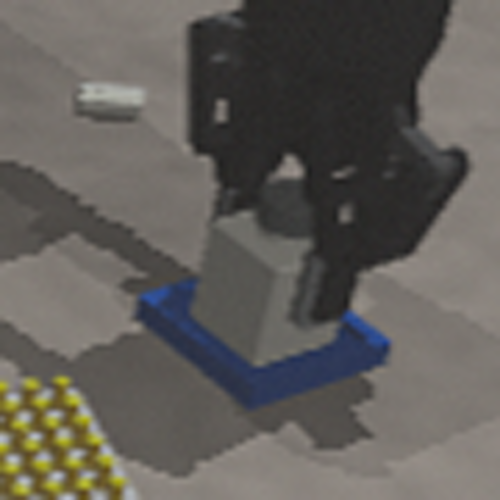

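play_rows(rows=[[[0,0,-0.003],[0,0,0]],[[0,0,-0.006],[0,0,0]],[[0,0,-0.006],[0,0,0]]])

```text
time: 22.98
tool_pos: [0.6314, 0.2914, -0.0095]
tcp_rot: [1.836, 2.548, 0.001]
wrist_force: [-3.8, -1.5, 8.1]
width: 0.513
grip_force: 32.6
```

play_rows(rows=[[[0,0,0],[0,0,0]],[[0,0,0],[0,0,0]],[[0,0,0],[0,0,0]],[[0,0,0],[0,0,0]],[[0,0,0],[0,0,0]],[[0,0,0],[0,0,0]],[[0,0,-0.03],[0,0,0]],[[0,0,-0.1],[0,0,0]],[[0,0,-0.2],[0,0,0]],[[0,0,-0.3],[0,0,0]],[[0,0,-0.42],[0,0,0]],[[0,0,-0.42],[0,0,0]],[[0,0,-0.42],[0,0,0]]], claw=1)

```text
time: 24.07
tool_pos: [0.6333, 0.2922, 0.0981]
tcp_rot: [1.835, 2.546, 0.009]
wrist_force: [0.9, -0.5, 0.0]
width: 0.997
grip_force: 0.0
```

```bash
python3 plan.py .437 .2915 .08 1.36;python3 - <<'E'
from workcell import cams,bot
import pickle,cv2
d={n:cams.read_camera(n) for n in("top","scene")};pickle.dump(d,open("c10.pkl","wb"))
E
python3 held.py c10.pkl bottle .004 .629 .293 .322
python3 - <<'E'
import sys;sys.path.insert(0,".")
import pickle
from vis import *
d=pickle.load(open("c0.pkl","rb"))
# stir bar: PCA of whiteness in top/scene initial images, back-projected
for k,z in(("top",.012),("scene",.008)):
    c=d[k];u=proj(c,np.array([[.436,.293,z]]))[0];x,y=u.astype(int)
    w=c["image"][y-9:y+10,x-11:x+12].astype(float).min(2);w=np.clip(w-np.median(w)-15,0,None)
    vv,uu=np.nonzero(w>0);W=w[vv,uu];P=np.array([ray(c,a+x-11,b+y-9,z)[:2] for a,b in zip(uu,vv)])
    m=(P*W[:,None]).sum(0)/W.sum();C=((P-m).T*W)@(P-m)/W.sum();e,V=np.linalg.eigh(C)
    print(k,m.round(4),"yaw",(np.arctan2(V[1,1],V[0,1])%np.pi).round(3),(np.sqrt(12*e)).round(4))
E
```

```text
shift [0.246, -0.746, 0.067] turn [0.008, -0.003, 0.678] rows>= 4.7 pos [0.6333, 0.2922, 0.0981] psi 1.893 w 0.997 grip 0.0 F [0.9, -0.5, 0.0] t 24.1
bottle [0.6269 0.2951 0.3589] 0.926
top [0.4346 0.2939] yaw 1.296 [0.0106 0.0277]
scene [0.4319 0.2972] yaw 1.269 [0.0162 0.0295]
```

play_rows(rows=[[[0.02,-0.06,0],[0,0,0.08]],[[0.05,-0.16,0],[0,0,0.2]],[[0.1,-0.3,0],[0,0,0.33]],[[0.15,-0.45,0],[0,0,0.46]],[[0.2,-0.6,0],[0,0,0.59]],[[0.23,-0.7,0.03],[0,0,0.7]],[[0.246,-0.746,0.06],[0,0,0.74]],[[0.246,-0.746,0.067],[0,0,0.74]],[[0.246,-0.746,0.067],[0,0,0.74]],[[0.246,-0.746,0.067],[0,0,0.74]],[[0.246,-0.746,0.067],[0,0,0.74]]], claw=-0.25)

```text
time: 25.08
tool_pos: [0.436, 0.2908, 0.0775]
tcp_rot: [2.49, 1.915, 0.001]
wrist_force: [-0.5, -1.0, 0.3]
width: 0.373
grip_force: 0.0
```

```bash
python3 plan.py .4372 .2905 -.02 1.31;python3 - <<'E'
from workcell import cams,bot
import pickle,cv2
from vis import *
d={n:cams.read_camera(n) for n in("top","scene")};pickle.dump(d,open("c11.pkl","wb"))
E
```

```text
shift [0.0, 0.005, 0.39] turn [0.001, -0.001, 0.002] rows>= 2.3 pos [0.436, 0.2908, 0.0775] psi 1.311 w 0.373 grip 0.0 F [-0.5, -1.0, 0.3] t 25.1
```

play_rows(rows=[[[0,0.005,0.05],[0,0,0]],[[0,0.005,0.13],[0,0,0]],[[0,0.005,0.21],[0,0,0]],[[0,0.005,0.29],[0,0,0]],[[0,0.005,0.35],[0,0,0]],[[0,0.005,0.38],[0,0,0]],[[0,0.005,0.39],[0,0,0]],[[0,0.005,0.39],[0,0,0]],[[0,0.005,0.39],[0,0,0]]])

```text
time: 25.93
tool_pos: [0.4365, 0.2906, -0.0197]
tcp_rot: [2.49, 1.915, 0.002]
wrist_force: [0.8, 0.2, 0.8]
width: 0.372
grip_force: 0.0
```

play_rows(rows=[[[0,0,0.008],[0,0,0]],[[0,0,0.016],[0,0,0]],[[0,0,0.02],[0,0,0]],[[0,0,0.024],[0,0,0]],[[0,0,0.024],[0,0,0]],[[0,0,0.024],[0,0,0]]])

```text
time: 26.43
tool_pos: [0.4357, 0.2902, -0.0262]
tcp_rot: [-2.49, -1.916, -0.0]
wrist_force: [0.1, -0.6, -0.2]
width: 0.375
grip_force: 0.0
```

```bash
python3 plan.py .4372 .2905 -.03 1.31;python3 - <<'E'
from workcell import cams,bot
import pickle,cv2
from vis import *
d={n:cams.read_camera(n) for n in("top","scene")};pickle.dump(d,open("c12.pkl","wb"))
cv2.imwrite("pics/v10.png",cv2.resize(d["scene"]["image"][100:170,350:435,::-1],(728,600),interpolation=cv2.INTER_CUBIC))
E
```

```text
shift [0.003, 0.005, 0.015] turn [0.0, -0.0, 0.002] rows>= 0.1 pos [0.4357, 0.2902, -0.0262] psi 1.311 w 0.375 grip 0.0 F [0.1, -0.6, -0.2] t 26.4
```

View pics/v10.png

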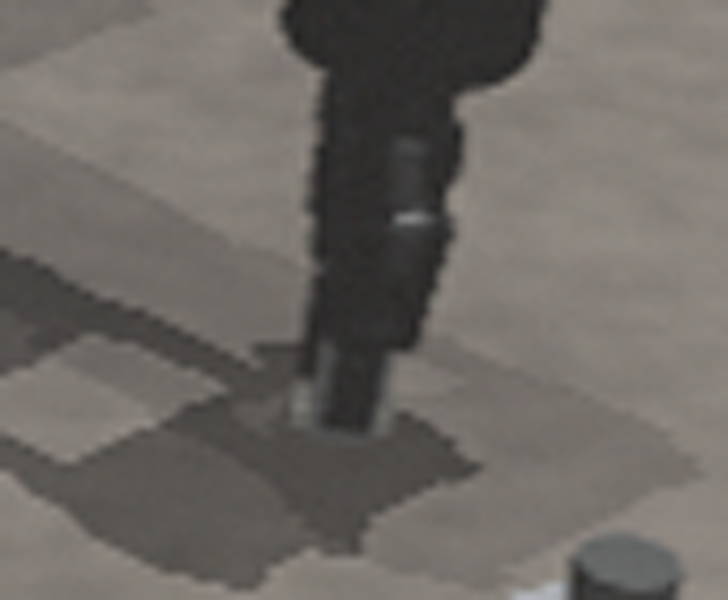

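```bash
python3 - <<'E'
import pickle
from vis import *
c=pickle.load(open("c12.pkl","rb"))["scene"]
f=lambda P:((proj(c,np.array([P]))[0]-[350,100])*8.57).round().tolist()
print("bar",f([.436,.293,.007]),"ends",f([.436-.015*np.cos(1.31),.293-.015*np.sin(1.31),.007]),f([.436+.015*np.cos(1.31),.293+.015*np.sin(1.31),.007]))
u=np.array([np.sin(1.31),-np.cos(1.31)])
for z in(.004,.008,.012,.016):
    for o in(.016,.02):print(z,o,f([*(np.array([.4342,.2929])+o*u),z]))
E
```

```text
bar [333.0, 408.0] ends [285.0, 404.0] [381.0, 411.0]
0.004 0.016 [333.0, 438.0]
0.004 0.02 [334.0, 445.0]
0.008 0.016 [335.0, 427.0]
0.008 0.02 [336.0, 434.0]
0.012 0.016 [338.0, 417.0]
0.012 0.02 [339.0, 423.0]
0.016 0.016 [340.0, 406.0]
0.016 0.02 [341.0, 412.0]
```

play_rows(rows=[[[-0.012,0.003,0.004],[0,0,0]],[[-0.012,0.003,0.008],[0,0,0]],[[-0.012,0.003,0.01],[0,0,0]],[[-0.012,0.003,0.01],[0,0,0]],[[-0.012,0.003,0.01],[0,0,0]],[[-0.012,0.003,0.01],[0,0,0]]])

```text
time: 27.03
tool_pos: [0.4357, 0.2871, -0.0287]
tcp_rot: [-2.49, -1.915, 0.0]
wrist_force: [0.7, -0.1, 1.0]
width: 0.371
grip_force: 0.0
```

play_rows(rows=[[[0,0,0],[0,0,0]],[[0,0,0],[0,0,0]],[[0,0,0],[0,0,0]],[[0,0,0],[0,0,0]],[[0,0,0],[0,0,0]],[[0,0,0],[0,0,0]],[[0,0,0],[0,0,0]],[[0,0,0],[0,0,0]]], claw=-1, newtons=20)

```text
time: 27.7
tool_pos: [0.4358, 0.2872, -0.0286]
tcp_rot: [-2.49, -1.916, -0.0]
wrist_force: [0.5, 0.7, 1.9]
width: 0.147
grip_force: 22.1
```

play_rows(rows=[[[0,0,-0.03],[0,0,0]],[[0,0,-0.08],[0,0,0]],[[0,0,-0.15],[0,0,0]],[[0,0,-0.23],[0,0,0]],[[0,0,-0.32],[0,0,0]],[[0,0,-0.41],[0,0,0]],[[0,0,-0.48],[0,0,0]],[[0,0,-0.5],[0,0,0]],[[0,0,-0.5],[0,0,0]],[[0,0,-0.5],[0,0,0]]])

```text
time: 28.53
tool_pos: [0.4354, 0.2869, 0.0959]
tcp_rot: [-2.49, -1.915, 0.0]
wrist_force: [-0.4, 0.0, -0.8]
width: 0.149
grip_force: 21.9
```

```bash
python3 plan.py .459 .075 .075 1.31
```

```text
shift [-0.795, 0.309, 0.084] turn [-0.0, 0.0, 0.002] rows>= 5.1 pos [0.4354, 0.2869, 0.0959] psi 1.311 w 0.149 grip 21.9 F [-0.4, 0.0, -0.8] t 28.5
```

play_rows(rows=[[[-0.04,0.015,0],[0,0,0]],[[-0.11,0.04,0],[0,0,0]],[[-0.2,0.08,0],[0,0,0]],[[-0.3,0.115,0],[0,0,0]],[[-0.4,0.155,0],[0,0,0]],[[-0.5,0.195,0],[0,0,0]],[[-0.6,0.235,0],[0,0,0]],[[-0.69,0.27,0],[0,0,0]],[[-0.76,0.295,0.03],[0,0,0]],[[-0.795,0.309,0.06],[0,0,0]],[[-0.795,0.309,0.084],[0,0,0]],[[-0.795,0.309,0.084],[0,0,0]],[[-0.795,0.309,0.084],[0,0,0]],[[-0.795,0.309,0.084],[0,0,0]]])

```text
time: 29.7
tool_pos: [0.4591, 0.076, 0.075]
tcp_rot: [-2.488, -1.916, 0.001]
wrist_force: [0.0, -0.3, -0.0]
width: 0.152
grip_force: 21.9
```

```bash
python3 plan.py .459 .075 .062 1.31;python3 - <<'E'
from workcell import cams,bot
import pickle,cv2
from vis import *
d={n:cams.read_camera(n) for n in("top","scene")};pickle.dump(d,open("c13.pkl","wb"))
c=d["scene"];im=c["image"].astype(int)
u=proj(c,np.array([[.458,.079,.11]]))[0];print("expect",u.round(1),"cup rim centre",proj(c,np.array([[.458,.079,.075]]))[0].round(1))
x,y=u.astype(int);r=im[y-25:y+30,x-30:x+30];m=(r.min(2)>115)&(abs(r[...,0]-r[...,2])<25)
n,l,s,cc=cv2.connectedComponentsWithStats(m.astype(np.uint8))
for i in range(1,n):
    if s[i,4]>3:print(s[i].tolist(),(cc[i]+[x-30,y-25]).round(1))
b=(r[...,2]-r[...,0]>40);v,w=np.nonzero(b);print("blue cols",w.min()+x-30,w.max()+x-30,"top row",v.min()+y-25)
E
```

```text
shift [-0.004, 0.001, 0.052] turn [-0.001, 0.0, 0.003] rows>= 0.3 pos [0.4591, 0.076, 0.075] psi 1.313 w 0.152 grip 21.9 F [0.0, -0.3, -0.0] t 29.7
expect [316.9 122.7] cup rim centre [316.  134.7]
[0, 3, 15, 33, 184] [291.7 116. ]
[16, 2, 4, 1, 4] [303.5  99. ]
[38, 3, 22, 26, 394] [335.  110.5]
[36, 25, 3, 2, 5] [322.8 122.4]
[57, 41, 3, 3, 4] [344.2 139. ]
[0, 47, 19, 8, 115] [294.6 148.2]
[39, 48, 17, 7, 79] [332.6 148.7]
blue cols 298 335 top row 127
```

play_rows(rows=[[[-0.004,0,0.02],[0,0,0]],[[-0.004,0,0.05],[0,0,0]],[[-0.004,0,0.075],[0,0,0]],[[-0.004,0,0.085],[0,0,0]],[[-0.004,0,0.085],[0,0,0]],[[-0.004,0,0.085],[0,0,0]],[[-0.004,0,0.085],[0,0,0]]])

```text
time: 30.38
tool_pos: [0.4592, 0.0742, 0.0541]
tcp_rot: [2.49, 1.915, 0.0]
wrist_force: [-0.5, -1.0, -0.0]
width: 0.152
grip_force: 21.9
```

play_rows(rows=[[[0,0,0],[0,0,0]],[[0,0,0],[0,0,0]],[[0,0,0],[0,0,0]],[[0,0,0],[0,0,0]],[[0,0,0],[0,0,0]],[[0,0,0],[0,0,0]],[[0,0,0],[0,0,0]],[[0,0,-0.05],[0,0,0]],[[0,0,-0.15],[0,0,0]],[[0,0,-0.3],[0,0,0]],[[0,0,-0.45],[0,0,0]],[[0,0,-0.5],[0,0,0]],[[0,0,-0.5],[0,0,0]]], claw=-0.3)

```text
time: 31.47
tool_pos: [0.4628, 0.0746, 0.1842]
tcp_rot: [2.486, 1.913, 0.013]
wrist_force: [-0.1, 0.3, -0.0]
width: 0.347
grip_force: 0.0
```

play_rows(rows=[[[-0.15,0,0],[0,0,0]],[[-0.3,0,0],[0,0,0]],[[-0.45,0,0],[0,0,0]],[[-0.6,0,0],[0,0,0]],[[-0.75,0,0],[0,0,0]],[[-0.9,0,0],[0,0,0]],[[-1,0,0],[0,0,0]],[[-1,0,0],[0,0,0]],[[-1,0,0],[0,0,0]]])

```text
time: 32.22
tool_pos: [0.3938, -0.168, 0.1775]
tcp_rot: [-2.492, -1.91, 0.001]
wrist_force: [-0.6, 0.1, -0.1]
width: 0.344
grip_force: 0.0
```

play_rows(rows=[[[-0.15,0,0],[0,0,0]],[[-0.3,0,0],[0,0,0]],[[-0.45,0,0],[0,0,0]],[[-0.6,0,0],[0,0,0]],[[-0.75,0,0],[0,0,0]],[[-0.9,0,0],[0,0,0]],[[-1,0,0],[0,0,0]],[[-1,0,0],[0,0,0]],[[-1,0,0],[0,0,0]],[[-1,0,0],[0,0,0]]])

```text
time: 33.05
tool_pos: [0.3314, -0.4073, 0.178]
tcp_rot: [-2.487, -1.915, -0.001]
wrist_force: [0.5, 0.3, 0.4]
width: 0.346
grip_force: 0.0
```

```bash
python3 plan.py .459 .075 .062;python3 - <<'E'
from workcell import cams,bot
import pickle,cv2
from vis import *
d={n:cams.read_camera(n) for n in("top","scene")};pickle.dump(d,open("c14.pkl","wb"))
z={"jar":(.606,-.2605,0,.004),"bottle":(.629,.293,.322,.004),"vial":(.592,-.084,0,.004)}
for n,(x,y,t,h) in z.items():
    M[n]=[p+[0,0,h] for p in M[n]]
    for k in d:
        r=fit([d[k]],n,(x,y,t),n=="bottle");print(n,k,r[0].round(4),round(r[1],3))
# white pixels within cup seen from top
c=d["top"];im=c["image"].astype(int);u=proj(c,np.array([[.458,.079,.075]]))[0].astype(int);x,y=u
r=im[y-30:y+31,x-30:x+31];m=(r[...,0]>95)&(r[...,2]-r[...,0]<40);yy,xx=np.mgrid[-30:31,-30:31];m&=(xx**2+yy**2<20**2)
v,w=np.nonzero(m);print("white in cup",len(v),(w.mean()+x-30,v.mean()+y-30) if len(v) else "", "well floor px",proj(c,np.array([[.458,.079,.013]]))[0].round(1))
# where bar was
u=proj(c,np.array([[.436,.293,.01]]))[0].astype(int);print("old spot max",im[u[1]-8:u[1]+9,u[0]-8:u[0]+9].min(2).max())
for row in r[22:45,22:45]:print(" ".join("%3d"%p[0] for p in row))
E
```

```text
shift [1.995, 0.001, 0.468] turn [-0.002, -0.003, 0.0] rows>= 12.3 pos [0.3314, -0.4073, 0.178] psi 1.312 w 0.346 grip 0.0 F [0.5, 0.3, 0.4] t 33.0
jar top [ 0.6062 -0.2614  0.    ] 0.966
jar scene [ 0.6096 -0.2595  0.    ] 0.862
bottle top [0.6325 0.291  0.2152] 0.922
bottle scene [0.6364 0.2894 1.8995] 0.89
vial top [ 0.5946 -0.0866  0.    ] 0.952
vial scene [ 0.5939 -0.0849  0.    ] 0.938
white in cup 73 (np.float64(176.06849315068493), np.float64(247.94520547945206)) well floor px [176.1 246.8]
old spot max 131
 35  39  39  40  40  38  39  39  37  41  37  37  36  40  40  39  37  43  38  44  40  38  38
 40  40  40  41  39  38  42  37  39  37  41  35  42  39  40  42  42  42  34  39  41  41  40
 42  38  37  37  37  39  38  38  37  39  36  43  52  53  50  48  45  43  39  40  38  40  40
 38  38  39  40  36  33  37  37  36  40  45  53  55  55  56  56  55  51  46  38  36  39  37
 41  37  40  36  37  39  32  36  39  50  53  55  55  58  56  59  63  89  73  49  40  36  40
 41  36  38  39  35  41  33  35  45  55  55  54  55  54  65  91 106 133 117  69  42  39  38
 42  38  35  36  36  39  37
[... 836 characters left out ...]
  85  93  76  62  55  49  45  42  39  43  37  36  41  41
 38  37  37  41  38  40  37  37  37  46  47  41  38  40  42  40  41  38  37  39  39  42  40
 42  41  41  37  37  39  37  36  36  40  39  37  41  42  43  38  40  37  37  42  39  38  39
 36  40  39  39  39  40  37  37  40  42  39  36  40  38  40  34  39  42  39  40  37  42  36
 37  38  41  38  39  37  36  43  38  40  38  37  36  36  38  36  37  37  37  41  36  39  40
 40  36  39  40  39  37  37  39  38  39  36  41  40  36  36  39  40  38  37  39  36  39  42
 37  42  38  37  39  40  41  37  39  37  38  38  38  40  37  37  38  33  41  38  38  35  38
 37  38  40  34  39  37  41  40  38  37  41  38  36  40  41  39  40  38  39  35  39  43  39
```

```bash
cat > chk.py <<'E'
import pickle
from vis import *
import vis
from scipy.spatial.transform import Rotation as R
d=pickle.load(open("c14.pkl","rb"))
def gm(c,P):
    im=cv2.resize(c["image"],None,fx=S,fy=S,interpolation=cv2.INTER_CUBIC);q=np.zeros(im.shape[:2],np.uint8)
    for p in P:cv2.fillConvexPoly(q,np.round(((cv2.convexHull(proj(c,p).astype(np.float32))+.5)*S-.5)*16).astype(int),1,shift=4)
    return im,q
def world(n,s,h):
    x,y,t,a,b=s;Q=R.from_euler("xyz",[a,b,t]).as_matrix();return [p@Q.T+[x,y,h] for p in M[n]]
n="bottle";ms={}
for k,c in d.items():
    im,q=gm(c,world(n,(.630,.292,.3,0,0),.004))
    blue=(im[...,2].astype(int)-im[...,0]>25)
    o=cv2.dilate(q,np.ones((7*S,7*S)));e=cv2.erode(q,np.ones((6*S,6*S)));x,y,w,h=cv2.boundingRect(cv2.dilate(q,np.ones((17*S,17*S))))
    g=np.where(o>0,3,0).astype(np.uint8);g[e>0]=1;g[blue]=0;g=g[y:y+h,x:x+w].copy()
    cv2.grabCut(np.ascontiguousarray(im[y:y+h,x:x+w]),g,None,np.zeros((1,65)),np.zeros((1,65)),4,cv2.GC_INIT_WITH_MASK)
    m=0*q;m[y:y+h,x:x+w]=g&1;ms[k]=(m,blue)
def cost(s,h):
    r=0
    for k,c in d.items():
        _,q=gm(c,world(n,s,h)) if 0 else (0,None)
        q=np.zeros(ms[k][0].shape,np.uint8)
        for p in world(n,s,h):cv2.fillConvexPoly(q,np.round(((cv2.convexHull(proj(c,p).astype(np.float32))+.5)*S-.5)*16).astype(int),1,shift=4)
        q[ms[k][1]]=0
        r+=(q&ms[k][0]).sum()/(q|ms[k][0]).sum()/2
    return -r
for h in(.004,.008,.012):
    f=lambda p:cost((p[0],p[1],p[2],0,0),h)
    x=np.array([.630,.292,.3]);r=minimize(f,x,method="Nelder-Mead",options=dict(initial_simplex=x+np.array([[0,0,0],[.005,0,0],[0,.005,0],[0,0,.15]]),maxiter=80))
    print(h,r.x.round(4),round(-r.fun,4))
    y=np.r_[r.x,0,0];r=minimize(lambda p:cost(p,h),y,method="Nelder-Mead",options=dict(initial_simplex=y+np.vstack([np.zeros(5),np.diag([.004,.004,.1,.12,.12])]),maxiter=150))
    print("  tilt",r.x.round(4),round(-r.fun,4))
E
python3 chk.py
```

```text
0.004 [0.6313 0.2913 0.3759] 0.9574
  tilt [0.6313 0.2913 0.3759 0.     0.    ] 0.9574
0.008 [0.633  0.2894 0.23  ] 0.931
  tilt [ 0.6326  0.2901  0.2794  0.0151 -0.0259] 0.9313
0.012 [0.6337 0.2884 0.3372] 0.8886
  tilt [0.6332 0.2895 0.3006 0.033  0.0152] 0.8899
```

Bottle is flat at 4 mm height, about 3 mm off centre. The jar, vial and stir bar are also within tolerance, so I'm handing in.

```bash
python3 -c "
from workcell import bot
print(bot.finish_job())"
```

```text
the job is handed in; nothing more can be done
None
```

I handed the job in at about 33 s; the hand-in gave no verdict, but my last camera check had the jar, bottle and vial seated in their holders within about 4 mm of centre, the stir bar in the mixing cup's well, and no move near the timer or tip box (I didn't re-measure those two).

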